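Clip the blue pantry bin shut

ROBOT

A 6-joint arm with a two-finger parallel gripper is mounted at the origin on the work surface. World frame = base frame: x ahead of the robot, y to its left, z up, the work surface at z = 0. Lengths are in mm, angles in rad, forces in N, time in s.
With the tool pointing down it reaches from about 375 to 975 mm from the base axis. Payload 3.8 kg.
Tool frame: the origin (TCP) lies at the very end of the fingers, on their centre line; the grasp point (between the pads) lies 19 mm behind it (arm.grip_depth is the distance from the TCP to the grasp point, in mm); z points along the fingers, y is the line along which they close (so a half turn about z gives the same grasp; the last joint's range is limited). The gripper opens to 88 mm and grips with 3 to 60 N. Pads are 18 mm wide; open, the fingers measure 123 mm over their backs; the gripper's body (75 mm by 187 mm) begins 45 mm behind the grasp point.
Start: joints at [1.208, 0.264, 1.604, -0, 1.274, -0.037], TCP at [216.043, 639.487, 238.706] pointing down, gripper open.
Joint ranges: [-2.63, 2.63], [-0.94, 2.18], [0.31, 2.57], [-1.31, 4.45], [0, 2.66], [-2.55, 2.55]. Speed limits (rad/s): [2.57, 2.57, 3.14, 3.14, 3.14, 3.14].

INTERFACE

Orientations are given as a 3x3 rotation matrix whose columns are the frame's x, y, z axes.
In Python, from station import arm gives the robot as it stands.
- The arm moves only by the tool move_arm, never from a script. Its argument "commands" is a list of rows, each an object with "jaw": the opening, from 0 (shut) to 1 (fully open); "travel": the shift along the tool's x, y, z in mm, a list of three; "twist": the turn about the tool's z in rad. A call has 1 to 20 rows; each row shifts and turns the commanded pose from where the row before left it, along the tool's axes as they then stand; what a row does not reach is not made up. A row lasts 1/8 s, in which the tool goes at most 62.5 mm and 10.7 degrees, less where a joint would pass 70% of its speed; a pose out of reach is approached as far as the arm can. A call with a gripper value outside its range is refused whole. The fingers move at their own pace and stop on an object; "squeeze" is the grip in N (left out, the last holds). Time passes only in rows, so rows that do not move let the fingers close. It gives the time, the measured TCP pose, the force, the opening and the grip force at its end, in the units of the state.
- arm.get_state(): the state, without advancing time (a new reading comes with each control period).
- arm.capture(name): name is "side" or "top" or "wrist"; returns a dict with "image" (480x640x3 uint8, red, green, blue), "camera_matrix" (3x3 intrinsics, pixels), "extrinsics" (4x4, takes a point from world to camera coordinates). Camera axes: x right, y down, z forward; pixel columns grow to the right and rows downward; lengths in mm; the calibration is good to about 2 mm. A picture is of the moment at which its call begins. There is no depth.
- arm.job_done(): hands the job in; it is judged then, once.
The state is a dict: "time_s": time; "joint_positions": joint angles; "joint_velocities": joint speeds; "joint_torque": joint torques, N m; "ee_pos": TCP position; "tcp_rot": TCP orientation; "force": force on the tool from outside, world axes, zero at the start; "moment": the same for the moment, N m; "grip_width": opening from 0.0 (shut) to 1.0 (fully open); "gripper_force": force on a finger pad.
Only numpy, scipy, OpenCV 4.12 (cv2) and the standard library are available. Lean on these libraries where they do the work, as an engineer would, in place of code of your own. Each camera call takes 0.05 s, during which the arm holds its last target. There are 200 camera calls.

TASK

The blue slant-fronted pantry bin on the kitchen counter has its lid down but its toggle latch undone. Swing the latch's wire bail (yellow roller bar) up and over so that the bar drops behind the lip of the keeper on the blue lid, and then, with the bail hooked, press the black-tipped lever all the way down past centre until it lies flat on the bin's front. Leave the red bin's latch undone as it is, do not push the mug or the black bottle about, and finish with the hand clear.

Things in the scene. Friction and masses are not known exactly. Their poses are not given: they have to be found in the camera images.
- blue_bin: Blue pantry bin, 140 mm wide (y), 170 deep (x), 135 high, fixed to the counter; origin at the centre of its underside, z up. Its front faces its own -x: a plane sloping at 45 degrees, from the bottom front edge up and back (+x) to the lid.
- blue_keeper (a point): Seat of the blue lid's keeper: where the bail bar's axis lies once hooked. z runs up the slope, -x square out of it, y level. From it, in these axes (mm): lever hinge axis at x -5, z -40; slope's surface at x +9; keeper's back plate x +5. The keeper is a 36 wide steel trough, open up the slope: floor at z -5, outer lip x -7 to -10, its top at z +2.5.
- blue_bail_bar (a point): Centre of the blue bin's yellow bail bar, 10 mm thick, 44 long, parallel to bin y; two wires run 53 mm from it to a pin through the lever, 16 mm from the lever's hinge. Swings freely, 30 g. At first leans outward on a stop just above the lever. Pushed over the top it falls onto the keeper plate inside the lip, up to 20 mm above the seat; lowering the lever draws it in (springy, 4 N/mm).
- blue_lever_pad (a point): Centre of the black thumb pad, 40 mm wide, 26 long, 6 thick, on the blue bin's lever, in its middle plane, 37 mm from the lever's hinge; the lever ends 50 mm from the hinge. z points from pad to hinge; -x is the face that is pressed (outer when shut).
- blue_lever (a joint): Blue lever's angle, rad. 0: shut flat on the slope (pointing down it and 10 degrees into it). Grows as it swings out and up; 1.75 points square out of the slope, 45 degrees above level. Friction holds it where left. With the bail hooked it tightens below about 1, passes centre at about 0.3 and snaps shut; 2 to 4 N at the pad.
- red_bail_bar (a point): The same yellow bar on the red bin's latch (a bin alike but for its colour, also undone): to be left as it is.
- red_lever_pad (a point): The same thumb pad on the red bin's lever: to be left as it is.
- mug: Green mug, 80 mm in diameter, 90 mm high, loose, origin at the centre of its underside. A bystander.
- bottle: Black bottle, 60 mm in diameter, 120 mm high, loose, origin at the centre of its underside. A bystander.
There are look-alikes about, which are no part of the job. Several things have the shape of the blue_bin; the one meant has the colours described above.

How it is judged (in metres and radians):
On the way:
1. the blue bail's bar lies inside the keeper's lip while the lever is still open (distance between blue_bail_bar and blue_keeper below 0.022 m and x of blue_bail_bar in the frame of blue_keeper above -0.006 m and z of blue_bail_bar in the frame of blue_keeper above 0.001 m and value of joint blue_lever above 1 rad), for 0.2 s.
At the end, for the whole second after the job is handed in: The blue bail's bar is seated in the keeper (within 10 mm of the seat, inside the lip) and the blue lever is shut (within 0.2 rad of flat, past centre); the red latch is as it was (within 20 mm), the mug and bottle are where they stood (within 30 mm) (value of joint blue_lever below 0.2 rad and distance between blue_bail_bar and blue_keeper below 0.01 m and x of blue_bail_bar in the frame of blue_keeper above -0.006 m and distance of each of red_bail_bar, red_lever_pad from where it was at the start of the episode below 0.02 m and distance of each of mug, bottle from where it was at the start of the episode below 0.03 m); the robot touches nothing.
It fails at once if the red bin's latch is moved (distance of any of red_bail_bar, red_lever_pad from where it was at the start of the episode above 0.02 m).
It fails at once if the mug or the bottle is pushed about (distance of any of mug, bottle from where it was at the start of the episode above 0.03 m).
It also fails if it takes over 40 s, if anything falls off the work surface, if the arm or the gripper's body presses on something with over 40 N, if the wrist force passes 120 N, or if a joint passes its speed limit or range.

## Working session

There is one attempt and no reset: what is moved stays moved. The work goes in short steps, Python scripts to look and compute and a tool call to move; the robot and the scene stay as the last step left them, time stands still between calls to the robot, and variables do not carry over. Pictures are saved under pics/ and viewed, at most 10 in all, crops included, and the job is handed in when it is done.

Besides the shell and the picture viewer there is one more tool, called after "Emit:" as name(argument=value, ...), one argument or row to a line, values as JSON. move_arm: Moves the arm, as the interface text tells. Its arguments: {"type":"object","properties":{"commands":{"type":"array","items":{"type":"object","properties":{"jaw":{"type":"number"},"travel":{"type":"array","items":{"type":"number"}},"twist":{"type":"number"}}}},"squeeze":{"type":"number"}},"required":["commands"]}

```bash
mkdir -p pics
cat > h.py <<'E'
import numpy as np, cv2
from station import arm
def shot(n,f):
    c=arm.capture(n); cv2.imwrite(f'pics/{f}.png',c['image'][...,::-1]); np.savez(f'pics/{f}.npz',K=c['camera_matrix'],E=c['extrinsics']); return c
def tri(obs):
    # obs: list of (file,u,v)
    A=[]
    for f,u,v in obs:
        d=np.load(f'pics/{f}.npz'); P=d['K']@d['E'][:3]
        A+= [u*P[2]-P[0], v*P[2]-P[1]]
    A=np.array(A); A/=np.linalg.norm(A[:,:3],axis=1)[:,None]
    return np.linalg.lstsq(A[:,:3],-A[:,3],rcond=None)[0]
def proj(f,p):
    d=np.load(f'pics/{f}.npz'); q=d['K']@(d['E'][:3]@np.append(p,1)); return q[:2]/q[2]
def crop(f,x0,y0,w,h,s,g):
    im=cv2.imread(f'pics/{f}.png')[y0:y0+h,x0:x0+w]; cv2.imwrite(f'pics/{g}.png',cv2.resize(im,None,fx=s,fy=s,interpolation=cv2.INTER_CUBIC))
E
python3 - <<'E'
from h import *
for n in ['side','top']:
    c=shot(n,n+'0'); E=c['extrinsics']; print(n,(-E[:3,:3].T@E[:3,3]).round(), E[2,:3].round(2))
s=arm.get_state(); print(s['time_s'],s['tcp_rot'].round(3) if hasattr(s['tcp_rot'],'round') else s['tcp_rot'])
E
```

```text
side [ 799. -909.  683.] [-0.3   0.78 -0.54]
top [ 329. -101. 1314.] [ 0.13  0.01 -0.99]
0.1 [[-0.947  0.32  -0.001]
 [ 0.32   0.947 -0.002]
 [ 0.    -0.002 -1.   ]]
```

View pics/side0.png

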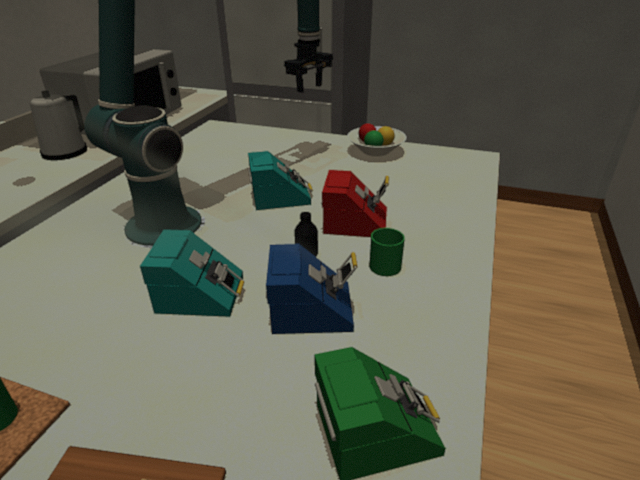

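View pics/top0.png

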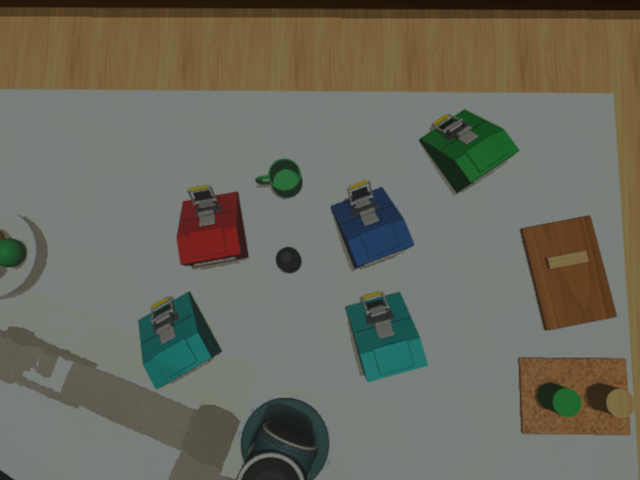

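Candidates for the blue bin, as top / side pixels: blue (372,225)/(310,290), red (210,228)/(353,205), teal (180,340)/(195,275), teal (387,335)/(278,180), green (468,150)/(375,415). The only blue one is at top (372,225). Its front faces away from the robot. Mug is at (285,180) and bottle at (288,260) in the top view. I'll check the choice in a close crop.

Run:
```python
from h import *
a=cv2.imread('pics/side0.png')[235:340,260:365]; b=cv2.imread('pics/top0.png')[172:277,322:427]
z=lambda i:cv2.resize(i,(400,400),interpolation=cv2.INTER_CUBIC)
cv2.imwrite('pics/c0.png',np.clip(np.hstack([z(a),z(b)])*1.6,0,255).astype('uint8'))
```

```text
(no output)
```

View pics/c0.png

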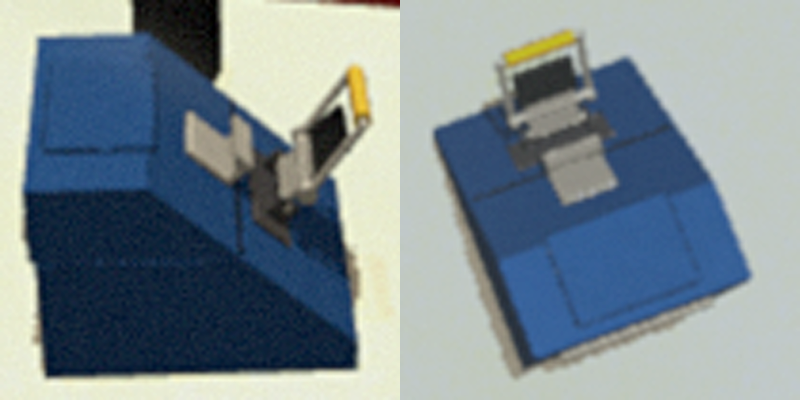

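Run:
```python
from h import *
k=400/105
S=lambda u,v:('side0',260+u/k,235+v/k); T=lambda u,v:('top0',322+(u-400)/k,172+v/k)
pts=dict(bar=((358.5,95),(541,48)),edgeN=((150,187),(712,187)),edgeF=((150,33),(498,258)),rearN=((25,190),(750,278)),rearF=((38,38),(530,360)),frontN=((355,335),(632,57)),
keepbot_N=((235,183),(617,184)),keepF=((187,112),(545,155)),levhingeN=((290,243),(612,125)))
for n,(a,b) in pts.items():
    p=tri([S(*a),T(*b)]); print(n,p.round(1),(proj('side0',p)-S(*a)[1:]).round(1),(proj('top0',p)-T(*b)[1:]).round(1))
for n,f,u,v,z in [('mug','top0',286,182,90),('bot','top0',288,260,120)]:
    d=np.load('pics/top0.npz');R=d['E'][:3,:3];c=-R.T@d['E'][:3,3];r=R.T@np.linalg.inv(d['K'])@[u,v,1];print(n,(c+r*(z-c[2])/r[2]).round())
```

```text
bar [ 610.4 -172.1  132.6] [-0.3  0.1] [-0.1 -0.3]
edgeN [ 528.5 -275.1  126.7] [-1.5  0.2] [-0.6 -1.1]
edgeF [ 481.3 -146.8  128.7] [-0.1  0. ] [-0.  -0.1]
rearN [ 471.7 -297.9  127.7] [-0.7  0.1] [-0.3 -0.5]
rearF [ 420.1 -166.4  124.6] [-0.  0.] [-0. -0.]
frontN [ 630.6 -238.8   24.9] [-0.5  0.1] [-0.2 -0.4]
keepbot_N [ 544.6 -217.9   88.2] [-5.7  0.9] [-2.  -4.5]
keepF [ 533.  -182.8  114.1] [ 7.2 -1.4] [2.9 5.9]
levhingeN [ 582.6 -220.1   59.3] [-2.9  0.5] [-1.  -2.3]
mug [625.   1.  90.]
bot [434. -10. 120.]
```

```bash
cat > m.py <<'E'
from h import *
from scipy.optimize import least_squares
k=400/105
S=lambda u,v:('side0',260+u/k,235+v/k); T=lambda u,v:('top0',322+(u-400)/k,172+v/k)
c=[('rN',(25,190),(750,278)),('rF',(38,38),(530,360)),('eN',(150,187),(712,187)),('eF',(150,33),(498,258)),('fN',(355,335),(632,57)),('fF',None,(437,128))]
def frame(q):
    a=q[2]; d=np.array([np.cos(a),np.sin(a),0]); l=np.array([-d[1],d[0],0]); return d,l,np.array([q[0],q[1],0])
def pt(q,n):
    d,l,o=frame(q); e=q[3]; s=-70 if n[1]=='N' else 70
    f,z={'r':(-85,135),'e':(e,135),'f':(85,135-(85-e))}[n[0]]
    return o+f*d+s*l+[0,0,z]
def res(q):
    r=[]
    for n,a,b in c:
        p=pt(q,n)
        if a: r+=list(proj('side0',p)-S(*a)[1:])
        r+=list(proj('top0',p)-T(*b)[1:])
    return r
fit=least_squares(res,[520,-205,.36,-24],loss='soft_l1'); q=fit.x
d,l,o=frame(q); Z=np.array([0,0,1]); u=(Z-d)/2**.5; n=(Z+d)/2**.5; edge=o+q[3]*d+135*Z
loc=lambda p:np.array([(p-edge)@u,(p-edge)@n,(p-edge)@l])
E
python3 - <<'E'
from m import *
print(q.round(3),np.array(fit.fun).round(1))
for nm,a,b in [('bar',(358.5,95),(541,48)),('pad',(325,127),(545,86))]:
    p=tri([S(*a),T(*b)]); print(nm,p.round(1),loc(p).round(1))
bar=loc(tri([S(358.5,95),T(541,48)]))
# for each lever angle, the hinge position such that bail aligned on lever
for th in np.arange(1.5,2.5,.1):
    t=th-np.radians(10); print(th.round(2),'dir',[-np.cos(t).round(2),np.sin(t).round(2)], 'bar n if aligned',(14+69*np.sin(t)).round(1),'hinge u',(bar[0]+69*np.cos(t)).round(1))
E
```

```text
[ 5.26576e+02 -2.04024e+02  3.63000e-01 -2.26170e+01] [-1.2 -2.3  1.  -1.   0.1 -3.2  1.3 -1.3 -1.2 -2.2  1.  -2.5 -0.4 -2.5
  0.  -0.1 -0.4 -0.6  0.1 -0.7 -0.7 -0.4]
bar [ 610.4 -172.1  132.6] [-81.1  77.8   0.1]
pad [ 592.6 -175.7  109.3] [-84.9  48.6   3. ]
1.5 dir [np.float64(-0.24), np.float64(0.97)] bar n if aligned 80.9 hinge u -64.3
1.6 dir [np.float64(-0.14), np.float64(0.99)] bar n if aligned 82.3 hinge u -71.1
1.7 dir [np.float64(-0.05), np.float64(1.0)] bar n if aligned 82.9 hinge u -78.0
1.8 dir [np.float64(0.05), np.float64(1.0)] bar n if aligned 82.9 hinge u -84.9
1.9 dir [np.float64(0.15), np.float64(0.99)] bar n if aligned 82.2 hinge u -91.7
2.0 dir [np.float64(0.25), np.float64(0.97)] bar n if aligned 80.8 hinge u -98.5
2.1 dir [np.float64(0.35), np.float64(0.94)] bar n if aligned 78.7 hinge u -105.0
2.2 dir [np.float64(0.44), np.float64(0.9)] bar n if aligned 76.0 hinge u -111.4
2.3 dir [np.float64(0.53), np.float64(0.85)] bar n if aligned 72.7 hinge u -117.4
2.4 dir [np.float64(0.61), np.float64(0.79)] bar n if aligned 68.7 hinge u -123.1
```

Emit:
move_arm(
  commands=[
    {"travel":[0,0,-60]},
    {"travel":[0,0,-40]},
    {"jaw":0,"travel":[0,0,0]},
  ],
)

```text
schema error: expected keys jaw, travel, twist
```

Emit:
move_arm(
  commands=[
    {"jaw":0,"travel":[-33.4,-30.7,0],"twist":0},
    {"jaw":0,"travel":[-33.4,-30.7,0],"twist":0},
    {"jaw":0,"travel":[-33.4,-30.7,0],"twist":0},
    {"jaw":0,"travel":[-33.4,-30.7,0],"twist":0},
    {"jaw":0,"travel":[-33.4,-30.7,0],"twist":0},
    {"jaw":0,"travel":[-33.4,-30.7,0],"twist":0},
    {"jaw":0,"travel":[-33.4,-30.7,0],"twist":0},
    {"jaw":0,"travel":[-33.4,-30.7,0],"twist":0},
    {"jaw":0,"travel":[-33.4,-30.7,0],"twist":0},
    {"jaw":0,"travel":[-33.4,-30.7,0],"twist":0},
    {"jaw":0,"travel":[-33.4,-30.7,0],"twist":0},
    {"jaw":0,"travel":[-33.4,-30.7,0],"twist":0},
    {"jaw":0,"travel":[-33.4,-30.7,0],"twist":0},
    {"jaw":0,"travel":[-33.4,-30.7,0],"twist":0},
    {"jaw":0,"travel":[-33.4,-30.7,0],"twist":0},
    {"jaw":0,"travel":[-33.4,-30.7,0],"twist":0},
    {"jaw":0,"travel":[-33.4,-30.7,0],"twist":0},
    {"jaw":0,"travel":[-33.4,-30.7,0],"twist":0},
    {"jaw":0,"travel":[-33.4,-30.7,0],"twist":0},
    {"jaw":0,"travel":[-33.4,-30.7,0],"twist":0},
  ],
  squeeze=20,
)

```text
time_s: 2.6
ee_pos: [652.6, -157.3, 238.0]
tcp_rot: [[-0.947, 0.32, -0.001], [0.32, 0.947, 0.0], [0.001, 0.0, -1.0]]
force: [0.9, -0.3, 0.9]
grip_width: 0.005
gripper_force: 0.0
```

Emit:
move_arm(
  commands=[
    {"jaw":0,"travel":[0,0,0],"twist":0.175},
    {"jaw":0,"travel":[0,0,0],"twist":0.175},
    {"jaw":0,"travel":[0,0,0],"twist":0.175},
    {"jaw":0,"travel":[0,0,0],"twist":0.175},
    {"jaw":0,"travel":[0,0,0],"twist":0.175},
    {"jaw":0,"travel":[0,0,0],"twist":0.175},
    {"jaw":0,"travel":[0,0,0],"twist":0.175},
    {"jaw":0,"travel":[0,0,0],"twist":0.175},
    {"jaw":0,"travel":[0,0,0],"twist":0.175},
    {"jaw":0,"travel":[0,0,0],"twist":0.175},
    {"jaw":0,"travel":[0,0,0],"twist":0.175},
    {"jaw":0,"travel":[0,0,0],"twist":0.175},
    {"jaw":0,"travel":[0,0,0],"twist":0.175},
    {"jaw":0,"travel":[0,0,0],"twist":0.175},
  ],
)

```text
time_s: 4.35
ee_pos: [652.0, -155.9, 237.9]
tcp_rot: [[0.936, 0.352, -0.001], [0.352, -0.936, 0.0], [-0.001, -0.001, -1.0]]
force: [0.2, 0.3, 0.1]
grip_width: 0.003
gripper_force: 0.0
```

Run:
```python
from h import *
c=shot('wrist','w1'); E=c['extrinsics']; print((-E[:3,:3].T@E[:3,3]).round(), E[2,:3].round(2))
s=arm.get_state(); print(s['time_s'],s['ee_pos'],np.round(s['tcp_rot'],3),np.round(s['joint_positions'],2))
print(proj('w1',[610.4,-172.1,132.6]))
```

```text
[ 718. -131.  384.] [-0.26 -0.1  -0.96]
4.4 [ 652.01829534 -155.94761256  237.9687521 ] [[ 0.938  0.348 -0.001]
 [ 0.348 -0.938  0.   ]
 [-0.001 -0.001 -1.   ]] [-0.27  0.26  1.61 -0.    1.27  0.94]
[312.32575671 298.5558368 ]
```

View pics/w1.png

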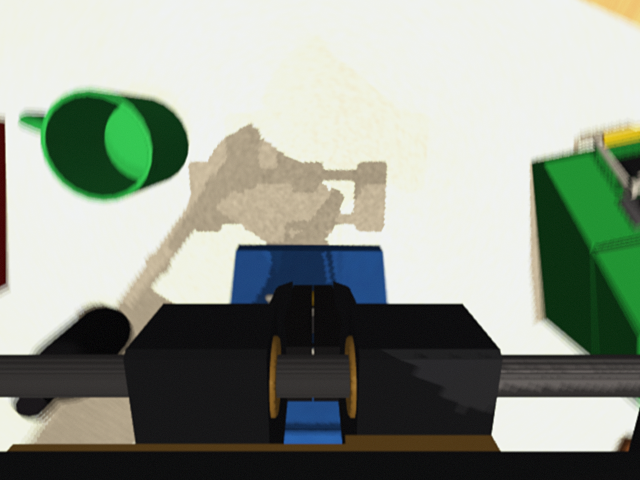

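The wrist view shows the fingers square to the blue bin's front edge (237–384, row 247). The gripper itself hides the bar. I'll go down outside the bar.

Emit:
move_arm(
  commands=[
    {"jaw":0,"travel":[0,0,40],"twist":0},
    {"jaw":0,"travel":[0,0,40],"twist":0},
    {"jaw":0,"travel":[-5,0,33],"twist":0},
    {"jaw":0,"travel":[-5,0,0],"twist":0},
    {"jaw":0,"travel":[0,0,0],"twist":0},
  ],
)

```text
time_s: 5.03
ee_pos: [643.4, -159.9, 126.8]
tcp_rot: [[0.934, 0.358, 0.001], [0.358, -0.934, -0.0], [0.001, 0.001, -1.0]]
force: [1.2, -0.5, -0.0]
grip_width: 0.005
gripper_force: 0.0
```

Run:
```python
from h import *
shot('side','s2');print(arm.get_state()['ee_pos'], arm.get_state()['force'])
im=cv2.imread('pics/s2.png')[215:335,260:420]; cv2.imwrite('pics/s2c.png',np.clip(cv2.resize(im,None,fx=5,fy=5,interpolation=cv2.INTER_CUBIC)*1.8,0,255).astype('uint8'))
print((proj('s2',arm.get_state()['ee_pos'])-[260,215])*5)
```

```text
[ 644.24608905 -160.04662312  127.74626751] [-0.06789588  0.27220767  0.35644041]
[556.68168405 234.02455653]
```

View pics/s2c.png

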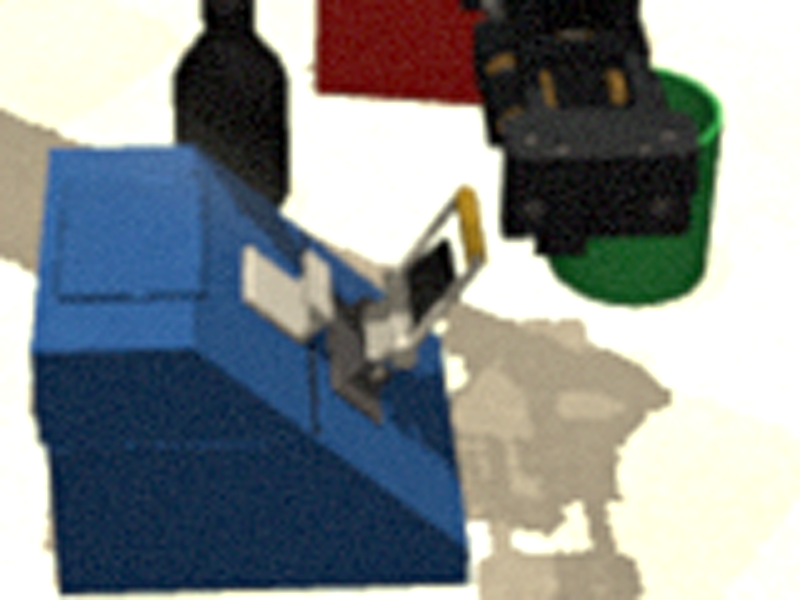

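Fingertips at about (565,245) in the crop, outside the bar at (472,224), with the lever open. Now I'll push the bar inward and over.

Emit:
move_arm(
  commands=[
    {"jaw":0,"travel":[-7,0,1.5],"twist":0},
    {"jaw":0,"travel":[-7,0,1.5],"twist":0},
    {"jaw":0,"travel":[-7,0,0],"twist":0},
    {"jaw":0,"travel":[-5,0,-1],"twist":0},
    {"jaw":0,"travel":[-5,0,-1.5],"twist":0},
    {"jaw":0,"travel":[-5,0,-1.5],"twist":0},
    {"jaw":0,"travel":[-5,0,-1.5],"twist":0},
    {"jaw":0,"travel":[-5,0,-1.5],"twist":0},
    {"jaw":0,"travel":[-5,0,-1.5],"twist":0},
    {"jaw":0,"travel":[-5,0,-1],"twist":0},
    {"jaw":0,"travel":[-5,0,0],"twist":0},
    {"jaw":0,"travel":[-5,0,0],"twist":0},
    {"jaw":0,"travel":[0,0,0],"twist":0},
    {"jaw":0,"travel":[0,0,0],"twist":0},
  ],
)

```text
time_s: 6.82
ee_pos: [581.5, -183.2, 132.2]
tcp_rot: [[0.934, 0.358, 0.0], [0.358, -0.934, 0.0], [0.0, 0.0, -1.0]]
force: [0.2, 0.5, 0.5]
grip_width: 0.006
gripper_force: 0.0
```

Run:
```python
from h import *
shot('side','s3');print(arm.get_state()['ee_pos'], arm.get_state()['force'])
im=cv2.imread('pics/s3.png')[215:335,260:420]; cv2.imwrite('pics/s3c.png',np.clip(cv2.resize(im,None,fx=5,fy=5,interpolation=cv2.INTER_CUBIC)*1.8,0,255).astype('uint8'))
```

```text
[ 581.53569186 -183.18076368  132.23804565] [0.09161234 0.02817774 1.08498892]
```

View pics/s3c.png

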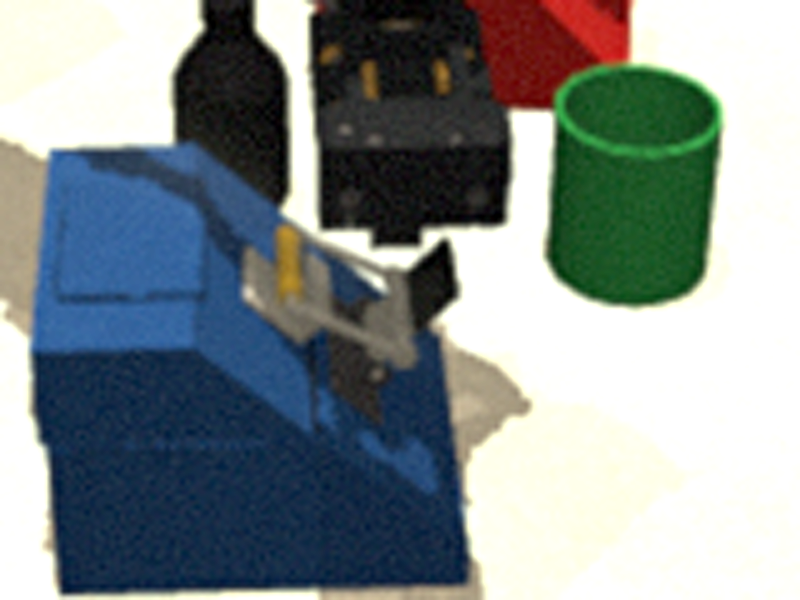

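The bar has dropped onto the keeper plate inside the lip (crop 287,258). The lever still stands open, with its pad at (437,285). I'll check my hinge estimate against this picture and work out the lever path.

```bash
cat > p.py <<'E'
from h import *
d=np.array([.935,.356,0]); l=np.array([-.356,.935,0]); Z=np.array([0,0,1.])
H=np.array([572.5,-186.5,78.])
W=lambda a,z,y=0:H+a*d+z*Z+y*l
E
python3 - <<'E'
from p import *
px=lambda p:((proj('s3',p)-[260,215])*5).round()
print('hinge',px(H),'hinge -y20',px(W(0,0,-20)))
for e in (45,53,60):
    e=np.radians(e);c,s=np.cos(e),np.sin(e); print('pad',px(W(37*c,37*s)),'end',px(W(50*c,50*s,20)),px(W(50*c,50*s,-20)),'pin-22',px(W(16*c,16*s,-22)))
r=.7071
for k in (0,10,20): print('bar',k,px(W(-5*r-(40+k)*r,-5*r+(40+k)*r)))
st=arm.get_state()['ee_pos']-H; print('tcp d,l,z',st@d,st@l,st[2])
for e in range(55,-61,-10):
    t=np.radians(e); off=np.clip(-e/20,-1,1)*9
    D=40*np.cos(t)-3*np.sin(t)+off; print(e,round(D,1),round(3/np.cos(t)+D*np.tan(t)+9*abs(np.tan(t)),1))
E
```

```text
hinge [368. 332.] hinge -y20 [371. 363.]
pad [432. 281.] end [451. 234.] [459. 293.] pin-22 [399. 344.]
pad [423. 275.] end [438. 226.] [446. 284.] pin-22 [395. 341.]
pad [414. 271.] end [426. 220.] [434. 278.] pin-22 [391. 339.]
bar 0 [292. 287.]
bar 10 [274. 274.]
bar 20 [257. 261.]
tcp d,l,z 9.630020016945851 -0.11322034113750842 54.2380456516733
55 11.5 34.5
45 17.2 30.4
35 22.0 25.4
25 26.0 19.6
15 31.1 13.9
5 37.3 7.1
-5 42.4 0.1
-15 46.2 -6.9
-25 46.5 -14.2
-35 43.5 -20.5
-45 39.4 -26.2
-55 34.4 -31.0
```

The hooked bar looks slightly higher off the slope than my model predicts, so I'll step aside to get a top view and triangulate.

Emit:
move_arm(
  commands=[
    {"jaw":0,"travel":[0,0,-30],"twist":0},
    {"jaw":0,"travel":[0,0,-40],"twist":0},
    {"jaw":0,"travel":[0,40,0],"twist":0},
    {"jaw":0,"travel":[0,50,0],"twist":0},
    {"jaw":0,"travel":[0,50,0],"twist":0},
    {"jaw":0,"travel":[0,40,0],"twist":0},
    {"jaw":0,"travel":[0,0,0],"twist":0},
  ],
)

```text
time_s: 7.75
ee_pos: [646.2, -354.0, 201.4]
tcp_rot: [[0.935, 0.355, -0.0], [0.355, -0.935, -0.0], [-0.0, 0.0, -1.0]]
force: [-0.1, 1.0, 0.3]
grip_width: 0.005
gripper_force: 0.0
```

Run:
```python
from h import *
shot('top','t4'); shot('side','s4'); print(arm.get_state()['ee_pos'])
f=lambda n,x,y:cv2.resize(cv2.imread(f'pics/{n}.png')[y:y+60,x:x+50],(400,480),interpolation=cv2.INTER_CUBIC)
cv2.imwrite('pics/c4.png',np.clip(np.hstack([f('s4',304,245),f('t4',340,172)])*1.8,0,255).astype('uint8'))
```

```text
[ 645.60748081 -351.11463332  201.54441873]
```

View pics/c4.png

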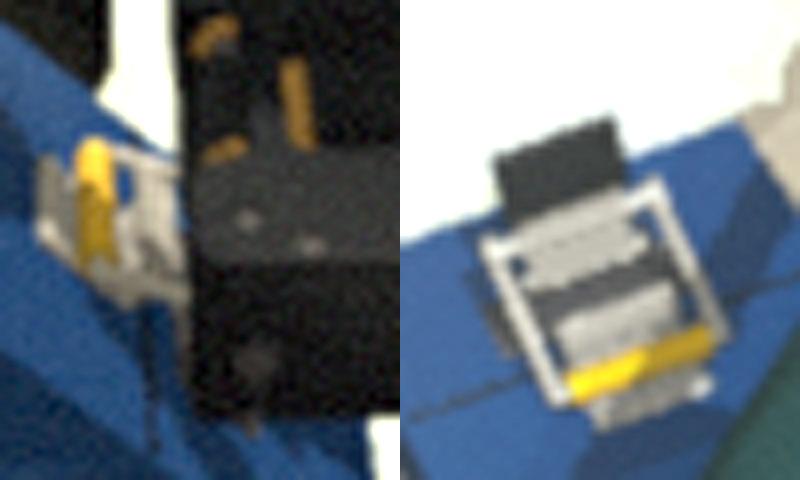

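Run:
```python
from p import *
for n,a,b in [('bar',(316.2,270),(370,217.4)),('end',(350.5,268.6),(359.1,189.1)),('pin',(340.2,278.6),(361.5,198.6))]:
    p=tri([('s4',*a),('t4',*b)]); v=p-H; print(n,p.round(1),'d,l,z',(v@d).round(1),(v@l).round(1),v[2].round(1),(proj('s4',p)-a).round(1))
```

```text
bar [ 537.7 -199.3  108.7] d,l,z -37.1 0.4 30.7 [-0.4  0.1]
end [ 604.4 -173.8  110.5] d,l,z 34.3 0.5 32.5 [-0.1  0. ]
pin [ 585.9 -181.5   85.5] d,l,z 14.4 -0.1 7.5 [ 0.3 -0.1]
```

Refined: the hinge is 4 mm further out and 5.5 mm lower than assumed. The bar sits about 14.6 mm up-slope of the seat and 1.6 mm out of it, so it is hooked inside the lip. The lever is at about 1.87 rad. Now I'll press it down.

Emit:
move_arm(
  commands=[
    {"jaw":0,"travel":[0,-45,0],"twist":0},
    {"jaw":0,"travel":[0,-45,0],"twist":0},
    {"jaw":0,"travel":[0,-45,0],"twist":0},
    {"jaw":0,"travel":[0,-45,0],"twist":0},
    {"jaw":0,"travel":[-1.8,0,30],"twist":0},
    {"jaw":0,"travel":[0,0,30],"twist":0},
    {"jaw":0,"travel":[0,0,30.5],"twist":0},
    {"jaw":0,"travel":[0,0,0],"twist":0},
    {"jaw":0,"travel":[7.5,0,4],"twist":0},
    {"jaw":0,"travel":[5.7,0,4.1],"twist":0},
    {"jaw":0,"travel":[4.8,0,5],"twist":0},
    {"jaw":0,"travel":[4,0,5.8],"twist":0},
    {"jaw":0,"travel":[5.1,0,5.7],"twist":0},
    {"jaw":0,"travel":[6.2,0,6.8],"twist":0},
    {"jaw":0,"travel":[5.1,0,7],"twist":0},
    {"jaw":0,"travel":[0,0,0],"twist":0},
  ],
)

```text
time_s: 9.85
ee_pos: [615.8, -169.8, 72.5]
tcp_rot: [[0.934, 0.358, -0.001], [0.358, -0.934, 0.0], [-0.0, -0.001, -1.0]]
force: [0.1, -0.2, -0.1]
grip_width: 0.006
gripper_force: 0.0
```

Run:
```python
from p import *
shot('side','s5'); s=arm.get_state(); v=s['ee_pos']-H; print(v@d,v@l,v[2],s['force'])
im=cv2.imread('pics/s5.png')[215:335,260:420]; cv2.imwrite('pics/s5c.png',np.clip(cv2.resize(im,None,fx=5,fy=5,interpolation=cv2.INTER_CUBIC)*1.8,0,255).astype('uint8'))
```

```text
46.27737675960142 0.1784563651443761 -5.195943475011902 [-0.86225565 -0.28365687  0.4503652 ]
```

View pics/s5c.png

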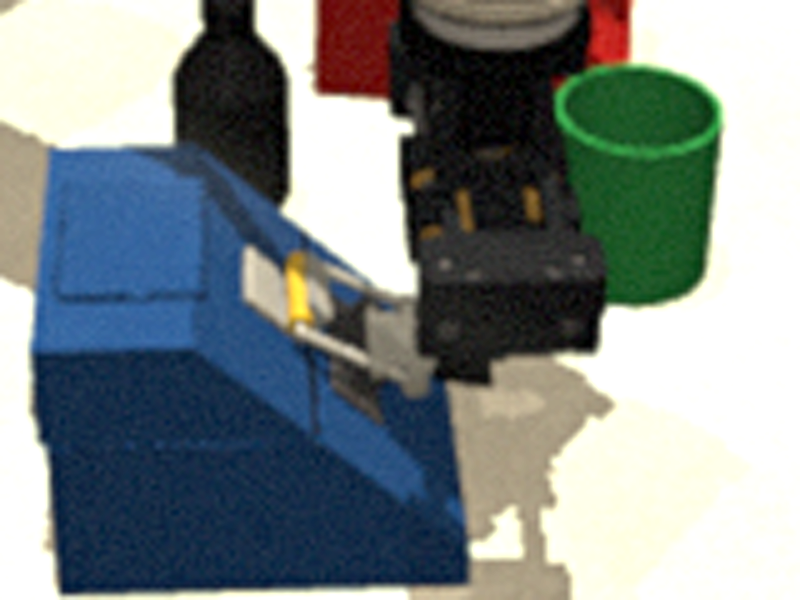

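The lever is following the finger, and the hooked bar has been drawn down to (298,290). I'll continue past centre.

Emit:
move_arm(
  commands=[
    {"jaw":0,"travel":[3.8,0,7],"twist":0},
    {"jaw":0,"travel":[0.3,0,7.3],"twist":0},
    {"jaw":0,"travel":[-3,0,6.3],"twist":0},
    {"jaw":0,"travel":[-4.1,0,5.7],"twist":0},
    {"jaw":0,"travel":[-5,0,4.8],"twist":0},
    {"jaw":0,"travel":[-3.4,0,3.5],"twist":0},
    {"jaw":0,"travel":[0,0,0],"twist":0},
  ],
)

```text
time_s: 10.78
ee_pos: [608.5, -173.4, 41.9]
tcp_rot: [[0.934, 0.356, 0.008], [0.356, -0.934, 0.001], [0.007, 0.002, -1.0]]
force: [3.8, 6.6, 10.1]
grip_width: 0.004
gripper_force: 5.2
```

Run:
```python
from p import *
s=arm.get_state(); v=s['ee_pos']-H; print(v@d,v@l,v[2],s['force'],s['time_s'])
```

```text
38.28991380648075 -0.5212330977261008 -36.102409389091356 [ 3.80324696  6.64384276 10.06123009] 10.775
```

Firm contact at the expected shut position, about 13 N. I'll give one small extra press, back off outward and up, and look.

Emit:
move_arm(
  commands=[
    {"jaw":0,"travel":[-2,0,1.5],"twist":0},
    {"jaw":0,"travel":[0,0,0],"twist":0},
    {"jaw":0,"travel":[10,0,-10],"twist":0},
    {"jaw":0,"travel":[20,0,-15],"twist":0},
    {"jaw":0,"travel":[30,0,-30],"twist":0},
    {"jaw":0,"travel":[0,0,-50],"twist":0},
    {"jaw":0,"travel":[0,40,-40],"twist":0},
    {"jaw":0,"travel":[0,50,0],"twist":0},
    {"jaw":0,"travel":[0,50,0],"twist":0},
    {"jaw":0,"travel":[0,40,0],"twist":0},
    {"jaw":0,"travel":[0,0,0],"twist":0},
  ],
)

```text
time_s: 12.15
ee_pos: [722.9, -324.8, 180.6]
tcp_rot: [[0.935, 0.355, -0.002], [0.355, -0.935, -0.0], [-0.002, -0.0, -1.0]]
force: [-0.8, 0.0, 0.6]
grip_width: 0.005
gripper_force: 0.0
```

Run:
```python
from h import *
shot('top','t6'); shot('side','s6'); print(arm.get_state()['ee_pos'],arm.get_state()['force'])
f=lambda n,x,y:cv2.resize(cv2.imread(f'pics/{n}.png')[y:y+100,x:x+100],(400,400),interpolation=cv2.INTER_CUBIC)
cv2.imwrite('pics/c6.png',np.clip(np.hstack([f('s6',270,240),f('t6',322,172)])*1.8,0,255).astype('uint8'))
```

```text
[ 722.65497581 -321.52751201  180.90945973] [-0.68337969 -0.4080837  -0.52558886]
```

View pics/c6.png

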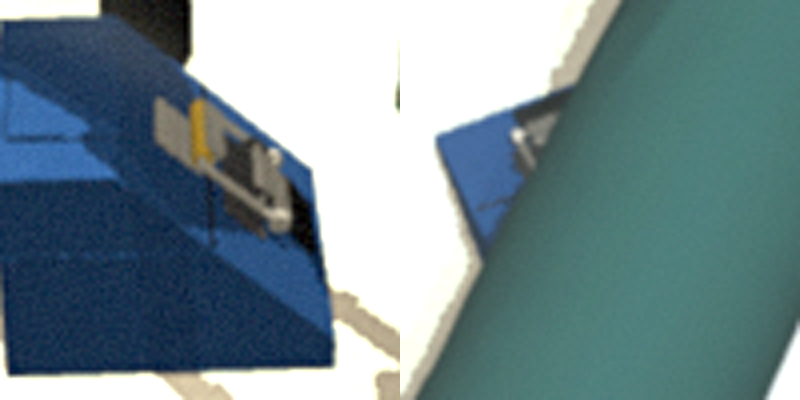

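The lever lies flat on the front (black pad at about 300,215), the bar sits in the keeper at (202,130), and the hand is clear.

```bash
python3 -c "
from station import arm
print(arm.job_done())"
```

```text
the job is handed in; nothing more can be done
None
```

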